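Tuck an embossing plate under the keeper flap and hold it down

ROBOT

A 6-joint arm with a two-finger parallel gripper is mounted at the origin on the work surface. World frame = base frame: x ahead of the robot, y to its left, z up, the work surface at z = 0. Lengths are in m, angles in rad, forces in N, time in s.
With the tool pointing down it reaches from about 0.275 to 1 m from the base axis. Payload 8.4 kg.
Tool frame: the origin (TCP) lies at the very end of the fingers, on their centre line; the grasp point (between the pads) lies 19 mm behind it; z points along the fingers, y is the line along which they close (so a half turn about z gives the same grasp; the last joint's range is limited). The gripper opens to 85 mm and grips with 20 to 120 N. Pads are 22 mm wide; open, the fingers measure 114 mm over their backs; the gripper's body (76 mm by 85 mm) begins 54 mm behind the grasp point. The pads swing forward as they close: fully open they stand 13 mm farther back than shut.
Start: joints at [1.19, 0.353, 1.633, -0, 1.155, -0.002], TCP at [0.231, 0.581, 0.231] pointing down, gripper open.
Joint ranges: [-2.63, 2.63], [-0.92, 2.1], [0.06, 2.66], [-1.3, 4.44], [0, 2.69], [-3.02, 3.02]. Speed limits (rad/s): [2.22, 2.22, 2.79, 3.14, 3.14, 3.14].

INTERFACE

Orientations are given as a 3x3 rotation matrix whose columns are the frame's x, y, z axes.
In Python, from station import manip, capture, job gives the robot as it stands.
- The arm moves only by the tool apply_moves, never from a script. Its argument "targets" is one flat list of numbers, 7 for each row, row after row: the turn, a rotation vector about the world's x, y, z in rad, then the shift along the world's x, y, z in m, then the finger opening in m, from 0 to 0.0854. A call has 1 to 5 rows; each row is the pose to reach, as a shift and turn from the pose commanded when the call began; what a row does not reach only later rows make up. A row lasts 1/8 s, in which the tool goes at most 62.5 mm and 10.7 degrees, less where a joint would pass 70% of its speed; a pose out of reach is approached as far as the arm can. A call with a gripper value outside its range is refused whole. The fingers move at their own pace and stop on an object; "force" is the grip in N (left out, the last holds). Time passes only in rows, so rows that repeat a pose let the fingers close. It gives the time, the measured TCP pose, the force, the opening and the grip force at its end, in the units of the state.
- manip.get_state(): the state, without advancing time (a new reading comes with each control period).
- capture(name): name is "scene" or "side" or "wrist"; returns a dict with "pixels" (400x640x3 uint8, blue, green, red), "mtx" (3x3 intrinsics, pixels), "extrinsics" (4x4, takes a point from camera to world coordinates). Camera axes: x right, y down, z forward; pixel columns grow to the right and rows downward; lengths in m; the calibration is good to about 2 mm. The wrist camera is an equidistant fisheye: a pixel r from the principal point sees the ray r / f radians off the axis. A picture is of the moment at which its call begins. There is no depth.
- job.close_job(): hands the job in; it is judged then, once.
The state is a dict: "clock": time; "q": joint angles; "joint_vel": joint speeds; "tau": joint torques, N m; "tool_pos": TCP position; "ee_rot": TCP orientation; "contact_force": force on the tool from outside, world axes, zero at the start; "wrist_torque": the same for the moment, N m; "gripper_width": finger opening in m; "grip_force": force on a finger pad.
Only numpy, scipy, OpenCV 4.12 (cv2) and the standard library are available. Lean on these libraries where they do the work, as an engineer would, in place of code of your own. Each camera call takes 0.05 s, during which the arm holds its last target. There are 200 camera calls.

TASK

Pick up the brass-faced embossing plate from its wooden rest by its two long edges only, never touching the polished brass face, and slide one end under the red flap of the plate holder, without lifting the flap, until it is fully home against the stop, centred and straight on the bed. Finish while still holding the plate by its edges and pressing it down flat on the bed with a light but definite push (about 10 N), as if waiting for a colleague to tighten the clamps; do not let go. Leave the burnisher, glue bottle and knife where they are.

Things in the scene. Friction and masses are not known exactly. Their poses are not given: they have to be found in the camera images.
- plate: embossing plate, flat aluminium slab 140 (its x) x 60 (its y) x 5 mm, 6 mm thick in all with its brass face; 105 to 190 g, both ends alike. Origin: centre of its underside; z up through the brass face. Its underside lies 22 mm above the table on the rest; both long edges overhang the rest by about 11 mm, so fingers can straddle it and reach below its underside.
- plate_face: the polished brass face of the plate with three dark round marks, 134 x 54 x 1 mm, part of the plate (3 mm inside its outline). Same origin and axes as the plate. The robot must not touch it; the flap and stop may.
- rest: dark wooden block 90 (x) x 38 (y) x 22 mm high, fixed to the table, on which the plate lies lengthwise. Origin: centre of its underside, on the table.
- holder: plate holder fixed to the table, its place and yaw varying. Origin on the table below the middle of the flap's front lip; x runs along the bed in under the flap (roughly away from the robot), z up. The stop, a steel block 28 mm high, faces the plate at x = +35 mm, hidden under the flap: home means plate centre at x = -35 mm. Green base up to 42 mm high, x = +40 to +110, y = +-50 mm.
- holder_bed: dark grey bed of the holder, same origin and axes: a straight rigid bar 40 mm wide (y = -20 to +20 mm), flat top 22 mm above the table, x = -150 to +35 mm. The plate slides on it and overhangs it by 10 mm each side, so fingers holding the edges can reach below the plate there too. Nothing stands beside the bed before the lip.
- flap (a joint): red keeper flap lapped over the bed, 80 mm wide, 98 mm long, 4 mm thick, 120 g, hinged at its far end (holder x = +95 mm). 0 rad: lying level, underside 32 mm above the table, 10 mm above the bed (4 mm more than the plate's thickness); grows as the lip lifts (0.01 rad = 1 mm at the lip). No spring: about 0.6 N at the lip lifts it. Over 0.05 rad counts as lifted.
- flap_lip (a point): middle of the flap's rounded front lip, at the level of its underside: 32 mm above the table when the flap lies down.
- burnisher: bystander: black-brown waisted wooden burnisher standing upright, 46 mm across, 125 mm high, origin at its foot.
- glue: bystander: amber glue bottle with red cap, standing, 52 mm across, 130 mm high, origin at its foot.
- knife: bystander: yellow utility knife lying flat, 150 mm long (x), 26 mm wide, 19 mm high, origin at its underside.

How it is judged:
On the way, in this order (a step that is already met when the one before it is completed fails the run):
1. the plate is held by the fingers, lifted clear of its rest (contact force between the fingers and plate above 1 N and contact force between plate and rest below 0.05 N and height (world z) of plate above 0.03 m), for 0.2 s.
2. the plate's end is under the flap, at least 10 mm in, with the flap down (x of plate in the frame of holder between -0.06 and -0.02 m and z of plate in the frame of holder below 0.03 m and y of plate in the frame of holder between -0.015 and 0.015 m and value of joint flap below 0.05 rad), for 0.1 s.
At the end, for the whole second after the job is handed in: The plate lies flat (within 2 degrees) on the bed with one end under the flap, within 5 mm of the stop, within 7 mm of the bed's centre line and 5 degrees of its direction; the flap is down (under 0.05 rad); the fingers still hold the plate and press it on the bed with 3.5 to 30 N, at rest (x of plate in the frame of holder between -0.04 and -0.03 m and y of plate in the frame of holder between -0.007 and 0.007 m and z of plate in the frame of holder between 0.019 and 0.0245 m and angle between the x axis of plate and the x axis of holder, either way round below 0.09 rad and angle between plate's own z axis and vertical below 0.035 rad and value of joint flap below 0.05 rad and contact force between plate and holder_bed between 3.5 and 30 N and contact force between the fingers and plate above 3 N and linear speed of plate below 0.01 m/s); the arm keeps its last pose, push and grip.
It fails at once if the robot touched the brass face (contact force between any of the fingers, the arm and plate_face above 0.3 N).
It fails at once if the flap was lifted (value of joint flap above 0.05 rad).
It fails at once if a bystander was disturbed (distance of any of burnisher, glue, knife from where it was at the start of the episode above 0.015 m or angle between any of burnisher, glue's own z axis and vertical above 0.3 rad).
It also fails if it takes over 46 s, if anything falls off the work surface, if the arm or the gripper's body presses on something with over 40 N, if the wrist force passes 120 N, or if a joint passes its speed limit or range.

## Working session

There is one attempt and no reset: what is moved stays moved. The work goes in short steps, Python scripts to look and compute and a tool call to move; the robot and the scene stay as the last step left them, time stands still between calls to the robot, and variables do not carry over. Pictures are saved under pics/ and viewed, at most 10 in all, crops included, and the job is handed in when it is done.

Besides the shell and the picture viewer there is one more tool, called by a JSON object that holds its "op" and its "data", one argument or row to a line. apply_moves: Moves the arm, as the interface text tells. Its arguments: {"type":"object","properties":{"targets":{"type":"array","items":{"type":"number"}},"force":{"type":"number"}},"required":["targets"]}

```bash
mkdir -p pics
cat > h.py <<'E'
import numpy as np, cv2
from station import manip, capture, job
def snap(n,f):
    c=capture(n); cv2.imwrite('pics/'+f+'.png',c['pixels']); np.savez('pics/'+f+'.npz',m=c['mtx'],e=c['extrinsics']); return c
def pt(f,u,v,z):
    d=np.load('pics/'+f+'.npz'); m,e=d['m'],d['e']
    r=e[:3,:3]@np.array([(u-m[0,2])/m[0,0],(v-m[1,2])/m[1,1],1]); o=e[:3,3]
    return o+r*(z-o[2])/r[2]
def fish(f,u,v,z):
    d=np.load('pics/'+f+'.npz'); m,e=d['m'],d['e']
    a=np.array([(u-m[0,2])/m[0,0],(v-m[1,2])/m[1,1]]); t=np.linalg.norm(a)
    r=e[:3,:3]@np.array([*(a/t*np.sin(t)),np.cos(t)]); o=e[:3,3]
    return o+r*(z-o[2])/r[2]
E
python3 - <<'E'
from h import *
for n in('scene','side'):
    c=snap(n,n+'0'); print(c['extrinsics'].round(2).tolist())
s=manip.get_state(); print(s['ee_rot'],s['clock'],s['gripper_width'])
E
```

```text
[[0.89, 0.32, -0.32, 0.91], [0.45, -0.62, 0.65, -0.61], [0.01, -0.72, -0.69, 0.7], [0.0, 0.0, 0.0, 1.0]]
[[0.91, -0.24, 0.33, 0.22], [-0.41, -0.49, 0.77, -0.94], [-0.02, -0.84, -0.54, 0.71], [0.0, 0.0, 0.0, 1.0]]
[[-9.29102813e-01  3.69821238e-01 -4.64612113e-04]
 [ 3.69821529e-01  9.29102137e-01 -1.12079864e-03]
 [ 1.71769672e-05 -1.21316073e-03 -9.99999264e-01]] 0.1 0.08544506902994228
```

View pics/scene0.png

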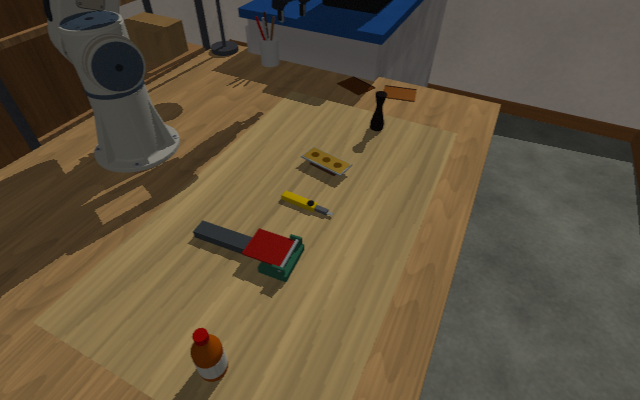

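View pics/side0.png

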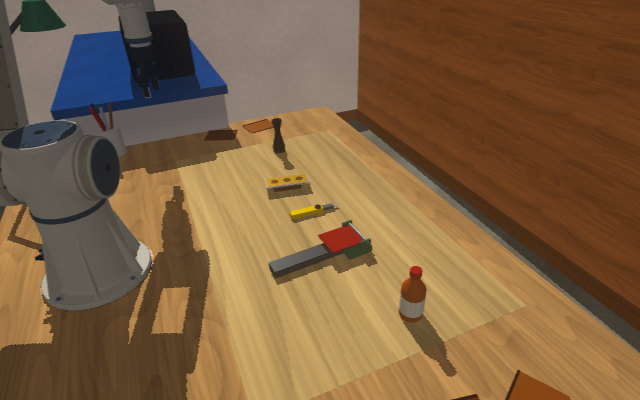

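The scene view shows the plate near (326,161), the knife at (305,204), the holder's bed from (200,235) to the red flap at (272,247), the burnisher foot at (377,128) and the glue at (210,370). The side view shows the same layout. I'll enlarge both.

Run:
```python
import cv2
a=cv2.imread('pics/scene0.png')[140:285,185:360]; cv2.imwrite('pics/sc.png',cv2.resize(a,None,fx=4,fy=4,interpolation=cv2.INTER_CUBIC))
a=cv2.imread('pics/side0.png')[165:280,255:385]; cv2.imwrite('pics/si.png',cv2.resize(a,None,fx=5,fy=5,interpolation=cv2.INTER_CUBIC))
```

```text
(no output)
```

View pics/sc.png

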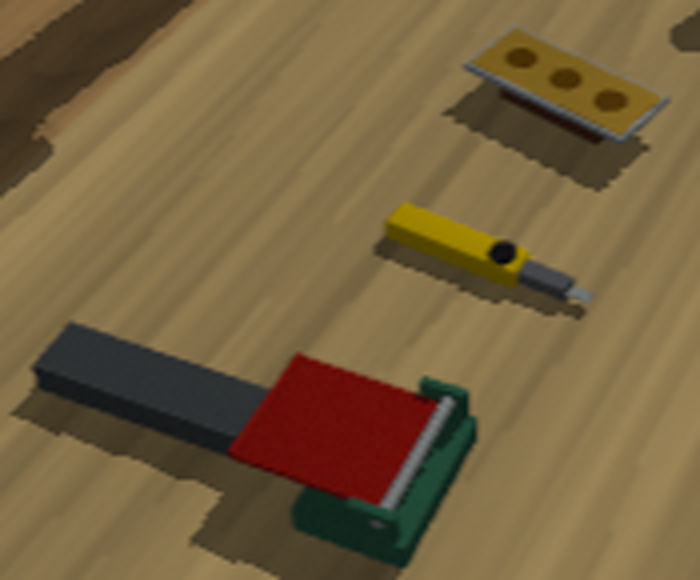

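View pics/si.png

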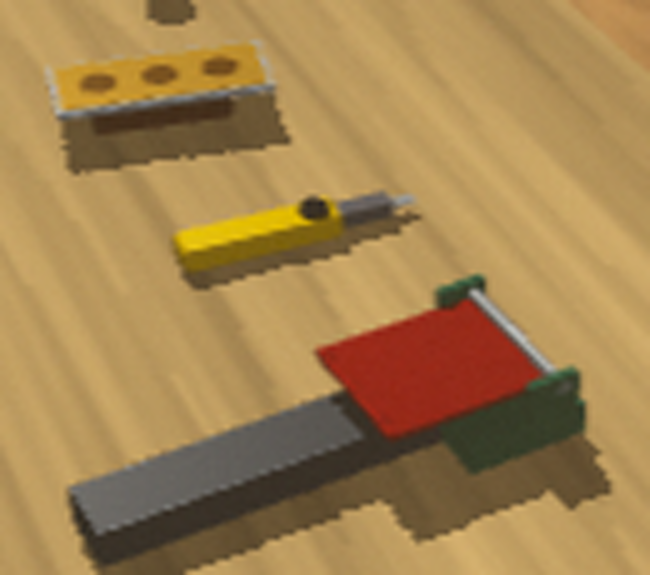

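```bash
cat > m.py <<'E'
from h import *
S=lambda u,v,z: pt('scene0',185+(u+.5)/4-.5,140+(v+.5)/4-.5,z)[:2]
D=lambda u,v,z: pt('side0',255+(u+.5)/5-.5,165+(v+.5)/5-.5,z)[:2]
P=lambda n,a: print(n,(np.array(a)*1000).round(1).tolist())
for n,F,cor,mk,bed,lip in (('scene',S,[(465,66),(517,28),(668,100),(625,138)],[(521,58),(566,79),(611,101)],[(72,323),(37,371)],[(298,353),(231,454)]),
                           ('side',D,[(48,70),(60,115),(275,88),(262,42)],[(98,83),(159,75),(220,66)],[(70,487),(100,535)],[(317,350),(390,438)])):
    print(n)
    c=[F(*p,.027) for p in cor]; P('corners',c); P('ctr',np.mean(c,0))
    m=[F(*p,.028) for p in mk]; P('marks',m); d=m[2]-m[0]; print('yaw',np.arctan2(d[1],d[0]))
    b=[F(*p,.022) for p in bed]; l=[F(*p,.034) for p in lip]; P('bed',b);P('lip',l)
    d=np.mean(l,0)-np.mean(b,0); P('bedmid',np.mean(b,0));P('lipmid',np.mean(l,0)); print('yaw',np.arctan2(d[1],d[0]),np.linalg.norm(d))
print(pt('scene0',377,130,0),pt('scene0',210,375,0),S(387,230,.015),S(590,296,.005))
c=snap('wrist','w0'); print(c['mtx'].tolist(),c['extrinsics'].round(3).tolist())
E
python3 m.py
```

```text
scene
corners [[487.4, 157.8], [500.2, 217.0], [634.4, 189.3], [623.9, 136.9]]
ctr [561.5, 175.2]
marks [[520.0, 184.0], [560.0, 176.6], [599.2, 168.5]]
yaw -0.1935739243069777
bed [[391.6, -172.5], [397.8, -212.7]]
lip [[534.1, -139.0], [541.5, -219.0]]
bedmid [394.7, -192.6]
lipmid [537.8, -179.0]
yaw 0.09521800979033505 0.14379375243218065
side
corners [[496.0, 214.5], [486.5, 157.3], [620.9, 128.5], [635.4, 187.2]]
ctr [559.7, 171.9]
marks [[519.9, 182.7], [558.8, 175.0], [598.5, 168.4]]
yaw -0.18045494668410414
bed [[389.1, -172.6], [392.0, -211.4]]
lip [[536.1, -139.4], [541.3, -219.6]]
bedmid [390.6, -192.0]
lipmid [538.7, -179.5]
yaw 0.08439120354451869 0.14863938417441483
[0.62817797 0.42933675 0.        ] [ 0.62761453 -0.4540789   0.        ] [ 0.51709477 -0.00749291] [0.6575317  0.00771724]
[[309.70691628693146, 0.0, 321.7124765843637], [0.0, 309.70691628693146, 206.59186142410468], [0.0, 0.0, 1.0]] [[0.371, 0.884, 0.284, 0.158], [0.929, -0.352, -0.114, 0.609], [-0.001, 0.306, -0.952, 0.375], [0.0, 0.0, 0.0, 1.0]]
```

Both cameras agree: plate centre at about (0.560, 0.174) with yaw −0.187, and lip at about (0.538, −0.179) with yaw 0.087. The sizes come out right (137 × 60 mm plate, 80 mm flap). Now I'll move above the plate.

{"op": "apply_moves", "data": {
  "targets": [0, 0, 0.02, 0.033, -0.041, 0, 0.0854, 0, 0, 0.04, 0.066, -0.081, 0, 0.0854, 0, 0, 0.06, 0.1, -0.122, 0, 0.0854, 0, 0, 0.08, 0.132, -0.162, 0, 0.0854, 0, 0, 0.1, 0.165, -0.203, 0, 0.0854]
}}

```text
clock: 0.78
tool_pos: [0.3969, 0.3763, 0.2312]
ee_rot: [[-0.962, 0.274, -0.0], [0.274, 0.962, 0.0], [0.0, 0.0, -1.0]]
contact_force: [0.8, -0.4, 0.2]
gripper_width: 0.0853
grip_force: 0.0
```

{"op": "apply_moves", "data": {
  "targets": [0, 0, 0.02, 0.033, -0.041, 0, 0.0854, 0, 0, 0.04, 0.066, -0.081, 0, 0.0854, 0, 0, 0.06, 0.1, -0.122, -0.02, 0.0854, 0, 0, 0.08, 0.132, -0.162, -0.05, 0.0854, 0, 0, 0.092, 0.164, -0.203, -0.08, 0.0854]
}}

```text
clock: 1.4
tool_pos: [0.5611, 0.1733, 0.1505]
ee_rot: [[-0.983, 0.185, 0.001], [0.185, 0.983, 0.0], [-0.001, 0.0, -1.0]]
contact_force: [0.8, 1.2, 0.5]
gripper_width: 0.0853
grip_force: 0.0
```

Run:
```python
from h import *
s=manip.get_state(); print(s['tool_pos'],s['ee_rot'],s['q'],s['contact_force'],s['clock'])
c=snap('wrist','w1'); print(c['extrinsics'].round(3).tolist())
```

```text
[0.56114902 0.17332206 0.15054894] [[-9.82696862e-01  1.85220096e-01  6.27274635e-04]
 [ 1.85220293e-01  9.82696988e-01  2.71706578e-04]
 [-5.66095376e-04  3.83189193e-04 -9.99999766e-01]] [ 2.96975819e-01  3.83148120e-01  1.78838092e+00  9.24804850e-05
  9.69384294e-01 -1.08757686e+00] [0.75765781 1.17197631 0.465166  ] 1.4
[[0.186, 0.935, 0.302, 0.484], [0.983, -0.177, -0.056, 0.188], [0.001, 0.307, -0.952, 0.294], [0.0, 0.0, 0.0, 1.0]]
```

View pics/w1.png

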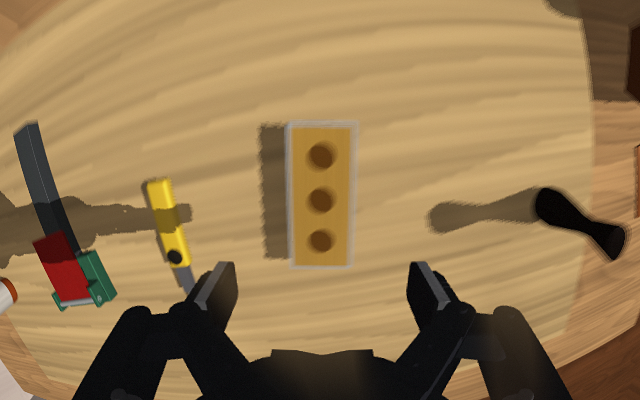

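The wrist view shows the plate outline (286,121), (357,121), (351,268), (291,268), with marks at (321,156), (321,200) and (320,241). It is centred between the fingers and parallel to them.

Run:
```python
from h import *
c=[fish('w1',*p,.027)[:2] for p in[(286,121),(357,121),(351.5,268),(291,268)]]; print(np.round(c,4).tolist(),np.mean(c,0))
m=[fish('w1',*p,.028)[:2] for p in[(321,156),(321,200),(320.5,241)]];print(np.round(m,4).tolist())
d=c[3]+c[2]-c[0]-c[1];print(np.arctan2(d[1],d[0]))
```

```text
[[0.4869, 0.1562], [0.4983, 0.216], [0.6363, 0.189], [0.6252, 0.1304]] [0.56168059 0.17290378]
[[0.5227, 0.18], [0.5618, 0.1726], [0.6012, 0.1646]]
-0.18902881711884534
```

{"op": "apply_moves", "data": {
  "targets": [0, 0, 0, 0, 0, -0.05, 0.0854, 0, 0, 0, 0, 0, -0.09, 0.0854, 0, 0, 0, 0, 0, -0.12, 0.0854, 0, 0, 0, 0, 0, -0.143, 0.0854, 0, 0, 0, 0, 0, -0.143, 0.0854]
}}

```text
clock: 2.08
tool_pos: [0.5586, 0.1743, 0.0066]
ee_rot: [[-0.983, 0.186, -0.004], [0.186, 0.983, -0.001], [0.003, -0.002, -1.0]]
contact_force: [-0.1, 0.4, 0.4]
gripper_width: 0.0854
grip_force: 0.0
```

{"op": "apply_moves", "data": {
  "targets": [0, 0, 0, 0, 0, 0, 0.05, 0, 0, 0, 0, 0, 0, 0.05, 0, 0, 0, 0, 0, 0, 0.05, 0, 0, 0, 0, 0, 0, 0.05, 0, 0, 0, 0, 0, 0, 0.05],
  "force": 60
}}

```text
clock: 2.7
tool_pos: [0.561, 0.175, 0.0099]
ee_rot: [[-0.983, 0.186, 0.002], [0.186, 0.983, 0.001], [-0.002, 0.001, -1.0]]
contact_force: [-1.5, -0.2, 5.9]
gripper_width: 0.058
grip_force: 63.5
```

{"op": "apply_moves", "data": {
  "targets": [0, 0, 0, 0, 0, 0.005, 0.05, 0, 0, 0, 0, 0, 0.015, 0.05, 0, 0, 0, 0, 0, 0.03, 0.05, 0, 0, 0, 0, 0, 0.05, 0.05, 0, 0, 0, 0, 0, 0.05, 0.05]
}}

```text
clock: 3.32
tool_pos: [0.5615, 0.1751, 0.0604]
ee_rot: [[-0.983, 0.186, 0.004], [0.186, 0.983, 0.001], [-0.003, 0.002, -1.0]]
contact_force: [1.8, -0.4, -2.6]
gripper_width: 0.0578
grip_force: 64.5
```

Run:
```python
from h import *
s=manip.get_state(); print(s['tool_pos'],s['contact_force'],s['wrist_torque'],s['gripper_width'],s['grip_force'])
snap('wrist','w2')
```

```text
[0.56154401 0.17512014 0.06041879] [ 1.79451668 -0.38673522 -2.62130891] [ 0.02001137 -0.0572668   0.0019329 ] 0.05778873111912494 64.54490661621094
```

View pics/w2.png

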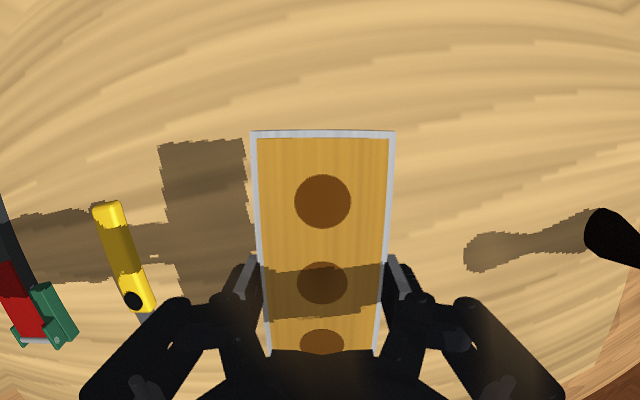

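The plate is held and level: front corners at (250,131) and (395,131), marks at (322,201) and (322,282), fingers only at the edges. Next I'll carry it to in front of the lip.

{"op": "apply_moves", "data": {
  "targets": [0, 0, 0.03, -0.012, -0.035, 0.005, 0.05, 0, 0, 0.06, -0.024, -0.075, 0.01, 0.05, 0, 0, 0.09, -0.036, -0.115, 0.01, 0.05, 0, 0, 0.12, -0.048, -0.155, 0.01, 0.05, 0, 0, 0.15, -0.06, -0.19, 0.01, 0.05]
}}

```text
clock: 4.0
tool_pos: [0.4992, -0.0166, 0.0678]
ee_rot: [[-0.999, 0.036, -0.001], [0.036, 0.999, -0.0], [0.001, -0.0, -1.0]]
contact_force: [-0.4, 0.3, -1.5]
gripper_width: 0.0581
grip_force: 64.7
```

{"op": "apply_moves", "data": {
  "targets": [0, 0, 0.03, -0.015, -0.045, 0, 0.05, 0, 0, 0.06, -0.03, -0.09, 0, 0.05, 0, 0, 0.09, -0.045, -0.135, 0, 0.05, 0, 0, 0.124, -0.058, -0.172, 0, 0.05, 0, 0, 0.124, -0.058, -0.172, 0, 0.05]
}}

```text
clock: 4.62
tool_pos: [0.441, -0.1892, 0.0678]
ee_rot: [[-0.996, -0.084, -0.001], [-0.084, 0.996, 0.0], [0.001, 0.0, -1.0]]
contact_force: [-0.5, 0.4, -1.7]
gripper_width: 0.0581
grip_force: 64.8
```

Run:
```python
from h import *
m=[fish('w2',*p,.0785) for p in[(322,201),(322,282),(321.5,343)]];print(np.round(m,4).tolist())
m=[fish('w2',*p,.0775) for p in[(250,131),(395,131)]];print(np.round(m,4).tolist())
s=manip.get_state(); print(s['tool_pos'],s['ee_rot'],s['contact_force'],s['q'])
snap('wrist','w3'); snap('side','s3')
```

```text
[[0.5214, 0.1828, 0.0785], [0.5607, 0.1753, 0.0785], [0.5997, 0.1677, 0.0785]]
[[0.4863, 0.1592, 0.0775], [0.4975, 0.218, 0.0775]]
[ 0.44100238 -0.1891774   0.06782684] [[-9.96448205e-01 -8.42045583e-02 -7.52838291e-04]
 [-8.42046129e-02  9.96448484e-01  4.10450863e-05]
 [ 7.46708391e-04  1.04291759e-04 -9.99999716e-01]] [-0.46962445  0.3543506  -1.72042277] [-4.08169004e-01  3.66456046e-01  2.06824849e+00 -4.01764789e-04
  7.07595445e-01 -2.06296435e+00]
```

View pics/w3.png

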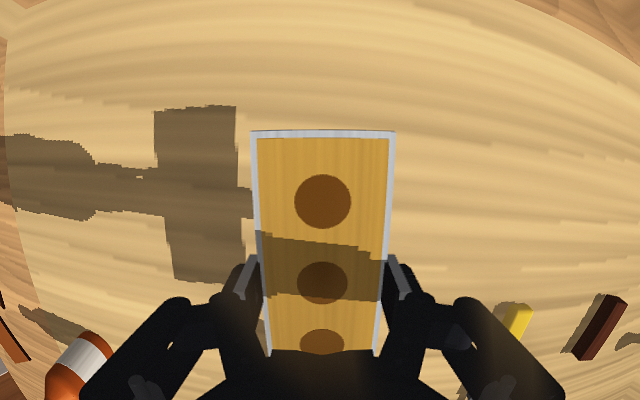

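The wrist view shows the plate unchanged in hand (corners (250,131) and (395,131)), hiding the bed. In the hand, the plate centre sits on the TCP within 1 mm. I'll lower it just above the bed, in front of the lip, and check with the fixed cameras.

{"op": "apply_moves", "data": {
  "targets": [0, 0, 0.002, 0, 0.001, -0.02, 0.05, 0, 0, 0.002, 0, 0.002, -0.035, 0.05, 0, 0, 0.002, 0, 0.002, -0.047, 0.05, 0, 0, 0.002, 0, 0.002, -0.054, 0.05, 0, 0, 0.002, 0, 0.002, -0.056, 0.05]
}}

```text
clock: 5.35
tool_pos: [0.442, -0.1851, 0.0118]
ee_rot: [[-0.996, -0.089, -0.001], [-0.089, 0.996, 0.0], [0.001, 0.0, -1.0]]
contact_force: [0.2, 0.1, -1.7]
gripper_width: 0.058
grip_force: 64.8
```

Run:
```python
from h import *
s=manip.get_state(); print(s['tool_pos'],s['contact_force'])
a=snap('side','s4')['pixels'][200:290,240:390]; b=snap('scene','c4')['pixels'][190:290,170:320]
f=lambda i:cv2.resize(i,None,fx=5,fy=None or 3*5/3,interpolation=cv2.INTER_CUBIC)
cv2.imwrite('pics/s4c.png',f(a)); cv2.imwrite('pics/c4c.png',f(b))
```

```text
[ 0.44201765 -0.1851268   0.01184273] [ 0.21375145  0.10615673 -1.74715073]
```

View pics/s4c.png

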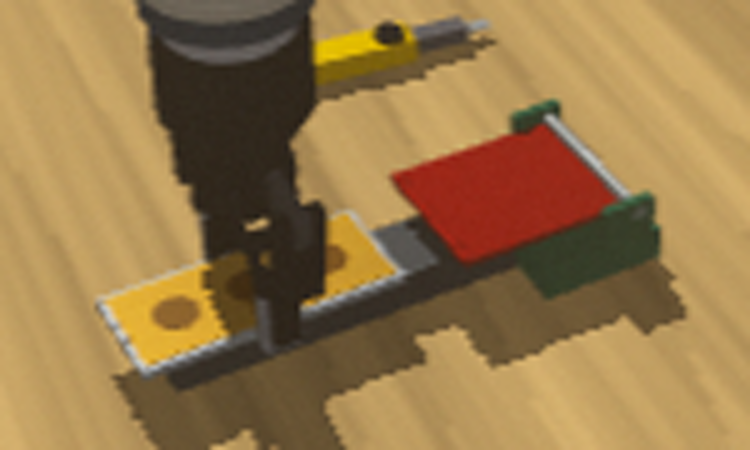

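View pics/c4c.png

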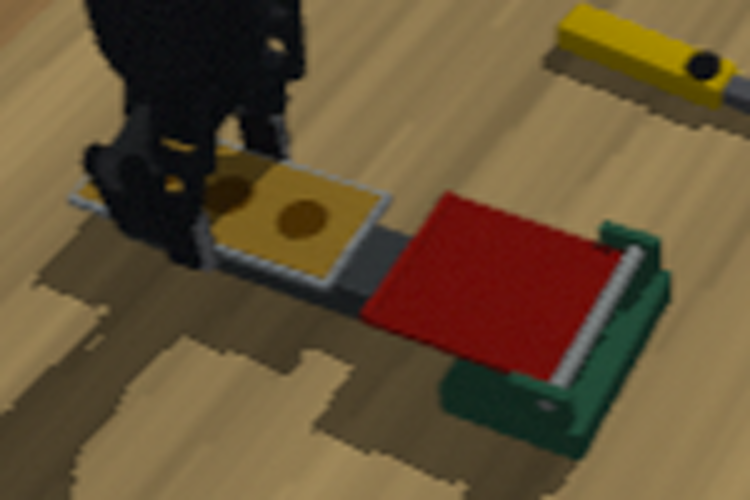

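The side view shows the plate's front corners at (352,211) and (405,273), with the flap lip at (392,177)–(468,263). The scene view shows corners (392,197) and (328,287), with the lip at (448,192)–(364,318). The plate is above the bed and the flap is down.

Run:
```python
from h import *
D=lambda u,v,z: pt('s4',240+(u+.5)/5-.5,200+(v+.5)/5-.5,z)[:2]
S=lambda u,v,z: pt('c4',170+(u+.5)/5-.5,190+(v+.5)/5-.5,z)[:2]
for F,pc,lc,hc in((D,[(352,211),(405,273)],[(392,177),(468,263)],[(546,124),(620,203)]),(S,[(392,197),(328,287)],[(448,192),(364,318)],[(622,255),(550,382)])):
    p=[F(*x,.029) for x in pc]; l=[F(*x,.034) for x in lc]; h=[F(*x,.036) for x in hc]
    d=np.mean(h,0)-np.mean(l,0); e=l[0]-l[1]; g=p[0]-p[1]
    print(np.round(p,4).tolist(),np.mean(p,0),np.mean(l,0),'yaws',np.arctan2(d[1],d[0]),np.arctan2(-e[0],e[1]),'plate',np.arctan2(-g[0],g[1]))
    t=.087; R=np.array([[np.cos(t),np.sin(t)],[-np.sin(t),np.cos(t)]]); print('front end in holder',R@(np.mean(p,0)-np.mean(l,0)))
```

```text
[[0.508, -0.1521], [0.5135, -0.2083]] [ 0.51073422 -0.18021497] [ 0.53900536 -0.18055905] yaws 0.060446459635416575 0.09049930198196177 plate 0.09828068463451374
front end in holder [-0.02813431  0.00279927]
[[0.5098, -0.1504], [0.5145, -0.2089]] [ 0.51214997 -0.1796725 ] [ 0.53810506 -0.17917398] yaws 0.04696178050366692 0.08976388822582539 plate 0.07852687800650941
front end in holder [-0.02590024  0.00175861]
```

Slightly left of centre (about 2 mm), with the front end 27 mm before the lip. I'll slide in along yaw 0.088 and correct −2 mm in y.

{"op": "apply_moves", "data": {
  "targets": [0, 0, 0, 0.005, -0.0015, -0.001, 0.05, 0, 0, 0, 0.015, -0.0007, -0.001, 0.05, 0, 0, 0, 0.025, 0.0002, -0.001, 0.05, 0, 0, 0, 0.035, 0.0011, -0.001, 0.05, 0, 0, 0, 0.045, 0.002, -0.001, 0.05]
}}

```text
clock: 6.08
tool_pos: [0.488, -0.1832, 0.0113]
ee_rot: [[-0.996, -0.089, 0.0], [-0.089, 0.996, -0.0], [-0.0, -0.0, -1.0]]
contact_force: [0.0, 0.7, -1.8]
gripper_width: 0.0581
grip_force: 64.8
```

{"op": "apply_moves", "data": {
  "targets": [0, 0, 0, 0.004, 0.0003, 0, 0.05, 0, 0, 0, 0.008, 0.0007, 0, 0.05, 0, 0, 0, 0.011, 0.001, 0, 0.05, 0, 0, 0, 0.013, 0.0011, 0, 0.05, 0, 0, 0, 0.013, 0.0011, 0, 0.05]
}}

```text
clock: 6.7
tool_pos: [0.5001, -0.1822, 0.0113]
ee_rot: [[-0.996, -0.089, 0.0], [-0.089, 0.996, -0.0], [-0.0, -0.0, -1.0]]
contact_force: [-0.4, -0.0, -1.5]
gripper_width: 0.0583
grip_force: 64.8
```

{"op": "apply_moves", "data": {
  "targets": [0, 0, 0, 0.001, 0.0001, 0, 0.05, 0, 0, 0, 0.002, 0.0002, 0, 0.05, 0, 0, 0, 0.003, 0.0003, 0, 0.05, 0, 0, 0, 0.003, 0.0003, 0, 0.05]
}}

```text
clock: 7.2
tool_pos: [0.5032, -0.1819, 0.0113]
ee_rot: [[-0.996, -0.089, 0.0], [-0.089, 0.996, -0.0], [-0.0, -0.0, -1.0]]
contact_force: [-1.1, 0.7, -2.3]
gripper_width: 0.058
grip_force: 64.8
```

{"op": "apply_moves", "data": {
  "targets": [0, 0, 0, 0.001, 0.0001, 0, 0.05, 0, 0, 0, 0.002, 0.0002, 0, 0.05, 0, 0, 0, 0.003, 0.0003, 0, 0.05, 0, 0, 0, 0.003, 0.0003, 0, 0.05]
}}

```text
clock: 7.7
tool_pos: [0.5053, -0.1815, 0.011]
ee_rot: [[-0.996, -0.089, -0.002], [-0.089, 0.996, 0.0], [0.002, 0.0, -1.0]]
contact_force: [-4.9, -1.8, -0.6]
gripper_width: 0.0579
grip_force: 64.9
```

It has reached the stop. Now I'll press down gently.

{"op": "apply_moves", "data": {
  "targets": [0, 0, 0, 0, 0, -0.001, 0.05, 0, 0, 0, 0, 0, -0.002, 0.05, 0, 0, 0, 0, 0, -0.003, 0.05, 0, 0, 0, 0, 0, -0.003, 0.05]
}}

```text
clock: 8.2
tool_pos: [0.5054, -0.1815, 0.0098]
ee_rot: [[-0.996, -0.089, -0.001], [-0.089, 0.996, 0.0], [0.001, 0.001, -1.0]]
contact_force: [-11.0, 0.2, 25.8]
gripper_width: 0.0583
grip_force: 67.1
```

{"op": "apply_moves", "data": {
  "targets": [0, 0, 0, -0.0004, 0, 0.0007, 0.05, 0, 0, 0, -0.0004, 0, 0.001, 0.05, 0, 0, 0, -0.0004, 0, 0.001, 0.05, 0, 0, 0, -0.0004, 0, 0.001, 0.05]
}}

```text
clock: 8.7
tool_pos: [0.5054, -0.1815, 0.0099]
ee_rot: [[-0.996, -0.089, -0.001], [-0.089, 0.996, 0.0], [0.001, 0.0, -1.0]]
contact_force: [-7.4, -0.4, 9.9]
gripper_width: 0.058
grip_force: 65.8
```

Run:
```python
from h import *
a=snap('side','s5')['pixels'][200:290,240:390]; b=snap('scene','c5')['pixels'][190:290,170:320]
f=lambda i:cv2.resize(i,None,fx=5,fy=5,interpolation=cv2.INTER_CUBIC)
cv2.imwrite('pics/f5.png',cv2.resize(np.vstack([f(a)[:,:],f(b)]),(474,600)))
for i in range(3): capture('side'); s=manip.get_state(); print(s['clock'],s['contact_force'],s['tool_pos'],s['grip_force'])
```

```text
8.85 [-6.41222422  0.01638822 10.204171  ] [ 0.5053437  -0.18153246  0.00991486] 65.84735155105591
8.9 [-6.24480948  0.10695026 10.66364692] [ 0.50534494 -0.18151861  0.00991052] 65.84767699241638
8.95 [-6.22484114  0.36634397 10.21287663] [ 0.50534779 -0.18150871  0.00992367] 65.84685802459717
```

View pics/f5.png

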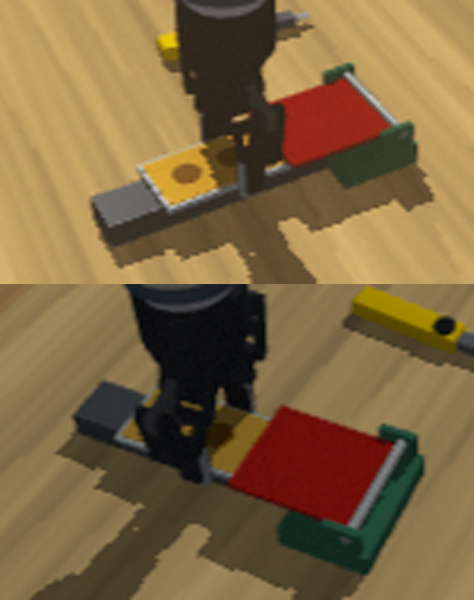

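The final look shows the flap down, the plate under it, in line and centred on the bed. The tool is stalled against the stop, with a steady 10 N push and 66 N grip.

```bash
python3 -c "
from station import job; print(job.close_job())"
```

```text
the job is handed in; nothing more can be done
None
```

I handed the job in with the plate under the lowered flap, against the stop by force and position readings, held by its edges (about 66 N grip) and pressed on the bed with about 10 N; no verdict was returned.

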